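Open the photometer for loading

TASK

Get the bench photometer ready for loading cuvettes: push the cell-changer rod at its front fully home, and push the counterweighted lid of the sample chamber up from under its front lip, over its balance point, so that it tips back and stays raised by itself. The two may be done in either order. Do not fling or slam the lid, and do not pick up or disturb the other things standing about.

Things in the scene. Friction and masses are not known exactly. Their poses are not given: they have to be found in the camera images.
- photometer: photometer, fixed, 360 mm wide, 300 deep. Origin: centre of underside, on the bench; x runs from its front (knob and display, towards the robot) to its back, y to its left, z up. Console at the front (x -150 to -67): its top slopes up from 45 to 75 mm high. Behind it the housing is 135 high, flat on top; the chamber in it, centred on y = -40, front wall at x = -67, is covered by the lid
- lid (a joint): lid angle (rad): 0 closed, grows as its front rises, 1.8 leaning back on its stop, a bit past upright. Hinged at its back, with a steel counterweight bar behind the hinge. Balance point about 1.0: let go below, it sinks shut; beyond, it tips slowly back to the stop by itself. Damped hinge; starting it takes some 1 to 3 N upward at the lip
- lid_lip (a point): middle of the front lower edge of the lid's lip, 165 mm from the hinge, 136 above the bench when closed; moves with the lid. The lip is a level plate 110 mm wide (photometer's y), 6 thick, sticking out 28 forward over the console, 60 free below it. Its underside is flush with the lid's lower rim; behind the lip the lid's underside is a hollow 12 deep, 160 wide. The lid's top is 19 above its rim
- lid_hinge (a point): middle of the lid's hinge axis, which runs along the photometer's y at 135 mm above the bench, at x = 70, y = -40 in the photometer's frame
- rod (a joint): how far the cell-changer rod stands out (m): 0 fully home, 0.036 fully out. It slides along the photometer's x and stays where it is left; pushing it takes about 3 N, then it comes up hard against its stop
- rod_face (a point): centre of the front face of the round knob on the rod; moves with it. Knob 24 mm diameter, 22 long, axis 31 above the bench, in line with the middle of the lid (y = -40 in the photometer's frame), in front of the console; the face looks along the photometer's -x. Fully home the face stands 25 in front of the console's front
- cuvette: loose stoppered glass cuvette, 12.5 x 12.5 mm, 51 tall, standing in front of the photometer; origin at the centre of its underside
- jar: loose round jar, 50 mm diameter, 54 tall, standing in front of the photometer; origin at the centre of its underside
- jar_cap: loose round cap, 52 mm diameter, 13 tall, lying on the bench in front of the photometer; origin at the centre of its underside
- cuvette_box: loose wooden box, 70 x 50 mm, 30 tall, standing on the flat housing left of the lid; origin at the centre of its underside
- wash_bottle: loose wash bottle, 66 mm diameter, 180 tall with its spout, beside the photometer; origin at the centre of its underside
- beaker: loose glass beaker, 68 mm diameter, 85 tall, beside the photometer; origin at the centre of its underside
- filter_box: loose wooden box, 100 x 65 mm, 43 tall, right of the photometer; origin at the centre of its underside

How it is judged:
By the outcome, as a careful person would: the job done as asked, in the order asked, and still so for the second after the job is handed in, with the robot touching nothing.
It also fails if it takes over 48 s, if anything falls off the work surface, if the arm or the gripper's body presses on something with over 40 N, if the wrist force passes 120 N, or if a joint passes its speed limit or range.

ROBOT

A 7-joint arm with a two-finger parallel gripper is mounted at the origin on the work surface. World frame = base frame: x ahead of the robot, y to its left, z up, the work surface at z = 0. Lengths are in m, angles in rad, forces in N, time in s.
With the tool pointing down it reaches from about 0.425 to 0.825 m from the base axis. Payload 3.6 kg.
Tool frame: the origin (TCP) lies on the centre line of the jaws, within the pads' length; the fingertips stand 19 mm ahead of it and the grasp point (between the pads) is the TCP (arm.tip_reach is the distance from the TCP to the fingertips, in m); z points along the fingers, y is the direction in which the jaws open and shut (so a half turn about z gives the same grasp; the last joint's range is limited). The gripper opens to 93 mm and grips with 3 to 60 N. Pads are 15 mm wide; open, the fingers measure 128 mm over their backs; the gripper's body (75 mm by 188 mm) begins 65 mm behind the grasp point.
Start: joints at [1.317, 0.615, -0.013, 1.423, 0.008, 1.103, -0.04], TCP at [0.146, -0.633, 0.238] pointing down, gripper open.
Joint ranges: [-3.12, 3.12], [-0.3, 2.06], [-1.34, 1.32], [0.26, 2.42], [-1.36, 4.5], [0.01, 1.98], [-2.84, 2.84]. Speed limits (rad/s): [2.79, 2.79, 3.14, 3.14, 3.14, 3.14, 3.14].

INTERFACE

Orientations are given as a 3x3 rotation matrix whose columns are the frame's x, y, z axes.
In Python, from cell import status, viewer, arm gives the robot as it stands.
- The arm moves only by the tool send_rows, never from a script. Its argument "moves" is a list of rows, each an object with "slide": the shift along the tool's x, y, z in cm, a list of three; "twist": the turn about the tool's z in degrees. A call has 1 to 20 rows; each row shifts and turns the commanded pose from where the row before left it, along the tool's axes as they then stand; what a row does not reach is not made up. A row lasts 1/12 s, in which the tool goes at most 41.7 mm and 7.16 degrees, less where a joint would pass 70% of its speed; a pose out of reach is approached as far as the arm can. A call with a gripper value outside its range is refused whole. "grip" is the closure in counts, from 0 (fully open) to 255 (shut), set as the call begins (left out, the last holds). The fingers move at their own pace and stop on an object; "squeeze" is the grip in N (left out, the last holds). Time passes only in rows, so rows that do not move let the fingers close. It gives the time, the measured TCP pose, the force and the opening at its end, in the units of the state.
- status.get_state(): the state, without advancing time (a new reading comes with each control period).
- viewer.snapshot(name): name is "scene" or "top" or "wrist"; returns a dict with "frame" (420x560x3 uint8, red, green, blue), "depth" (420x560 float32, m along the optical axis (not along the pixel's ray), 0 where there is no reading), "vfov" (degrees; the focal length in pixels is half the picture's height over the tangent of half this angle, whatever the lens; pixels are square), "cx", "cy" (the principal point, pixels), "position" and "orientation" of the camera in the world. Camera axes: x right, y down, z forward; pixel columns grow to the right and rows downward; lengths in m; the calibration is good to about 2 mm. A picture is of the moment at which its call begins.
- arm.close_job(): hands the job in, once; it reports no verdict.
The state is a dict: "time": time; "joints": joint angles; "dq": joint speeds; "tau": joint torques, N m; "tcp_pos": TCP position; "tcp_rot": TCP orientation; "contact_force": force on the tool from outside, world axes, zero at the start; "wrist_torque": the same for the moment, N m; "finger_gap": finger opening in m.
Only numpy, scipy, OpenCV 4.12 (cv2) and the standard library are available. Lean on these libraries where they do the work, as an engineer would, in place of code of your own. Each camera call takes 0.05 s, during which the arm holds its last target.

## Working session

There is one attempt and no reset: what is moved stays moved. The work goes in short steps, Python scripts to look and compute and a tool call to move; the robot and the scene stay as the last step left them, time stands still between calls to the robot, and variables do not carry over. Pictures are saved under pics/ and viewed, and the job is handed in when it is done.

Besides the shell and the picture viewer there is one more tool, called after "Request:" as name([rows], argument=value, ...), one row to a line, values as JSON. send_rows: Moves the arm, as the interface text tells. Its arguments: {"type":"object","properties":{"moves":{"type":"array","items":{"type":"object","properties":{"slide":{"type":"array","items":{"type":"number"}},"twist":{"type":"number"}}}},"grip":{"type":"number"},"squeeze":{"type":"number"}},"required":["moves"]}

```bash
ls; mkdir -p pics
cat > h.py <<'E'
import numpy as np, cv2
from cell import status, viewer, arm
def snap(n,f):
    s=viewer.snapshot(n); cv2.imwrite(f'pics/{f}.png',cv2.cvtColor(s['frame'],cv2.COLOR_RGB2BGR)); np.savez(f'{f}.npz',**s); return s
def pts(s):
    d=np.array(s['depth']);H,W=d.shape;f=H/2/np.tan(np.radians(float(s['vfov']))/2)
    u,v=np.meshgrid(np.arange(W),np.arange(H))
    P=np.stack([(u-s['cx'])/f*d,(v-s['cy'])/f*d,d],-1)
    return P@np.array(s['orientation']).T+np.array(s['position'])
E
python3 - <<'E'
from h import *
for n in ['scene','top','wrist']:
    s=snap(n,n+'0'); print(n,s['position'],s['vfov'],s['cx'],s['cy'])
st=status.get_state(); print(st)
E
```

```text
pics
scene [ 1.2616596  -0.20695028  0.83664673] 46.44882883215491 275.7670519978384 208.23339439225117
top [0.49595583 0.06414856 1.28623595] 45.320802291320334 268.1091639835822 206.06073989822332
wrist [ 0.22276437 -0.61501658  0.38313563] 61.76259974649899 284.16398571272447 203.96428605441923
{'time': 0.15, 'joints': array([ 1.31750035,  0.61570177, -0.01261377,  1.4245156 ,  0.0081206 ,
        1.10339532, -0.04040648]), 'dq': array([-0.00029392, -0.00253991, -0.00292113, -0.00508291, -0.00019508,
        0.00118519, -0.00069724]), 'tau': array([ 1.45133024e-03, -4.59346211e+01,  2.09699264e-01, -1.65943122e+01,
       -6.11109403e-02,  1.81150914e-02,  1.66192090e-04]), 'tcp_pos': array([ 0.14603843, -0.63280427,  0.23674925]), 'tcp_rot': array([[ 9.74377340e-01,  2.24919031e-01, -4.79175905e-04],
       [ 2.24919538e-01, -9.74375468e-01,  1.91034492e-03],
       [-3.72243190e-05, -1.96917282e-03, -9.99998060e-01]]), 'contact_force': array([-0.23969038, -0.09048551,  0.7155985 ]), 'wrist_torque': array([0.00426947, 0.00451768, 0.05525517]), 'finger_gap': 0.09288134790011647}
```

View pics/scene0.png

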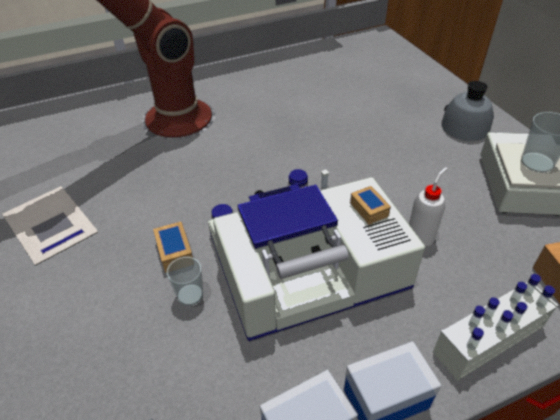

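View pics/top0.png

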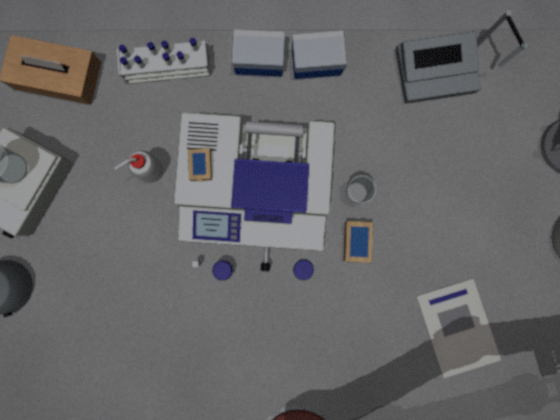

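View pics/wrist0.png

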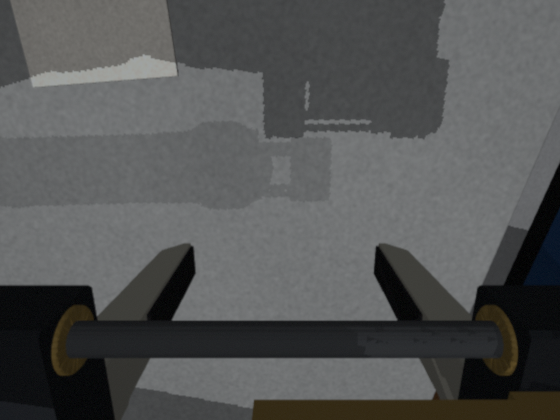

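The top view shows the photometer nearly square to the robot. The lid is blue at about (270,185), its lip at (268,216), and the rod knob at (266,266), between two blue round things at (222,270) and (303,269). The cuvette is at (195,264). Next I'll measure these.

Run:
```python
from h import *
s=dict(np.load('top0.npz')); P=pts(s); z=P[...,2]
f=s['frame'].astype(int)
# housing top
for lo,hi,nm in [(.125,.142,'top'),(.04,.08,'console')]:
    m=((z>lo)&(z<hi)&(f.min(-1)>110)).astype(np.uint8)
    n,l,st,c=cv2.connectedComponentsWithStats(m)
    for i in range(1,n):
        if st[i,4]>300:
            q=P[l==i][:,:2].astype(np.float32); r=cv2.minAreaRect(q); print(nm,st[i],r,cv2.boxPoints(r).round(3).tolist(), np.median(z[l==i]))
b=((f[...,2]>f[...,0]+40)&(f[...,2]>f[...,1]+40)).astype(np.uint8)
n,l,st,c=cv2.connectedComponentsWithStats(b)
for i in range(1,n):
    if st[i,4]>60:
        q=P[l==i]; r=cv2.minAreaRect(q[:,:2].astype(np.float32)); print('blue',st[i],c[i].round(1),r,np.percentile(q[:,2],[5,50,95]).round(3))
print('knob'); 
for v in range(240,274,2): print(v,[ (round(float(P[v,u,0]),3),round(float(P[v,u,1]),3),round(float(z[v,u]),3)) for u in (262,265,268)])
for (v,u) in [(264,195),(270,222),(269,303),(268,266)]: print(P[v-2:v+3,u-2:u+3].reshape(-1,3).mean(0))
im=cv2.cvtColor(s['frame'],cv2.COLOR_RGB2BGR)[160:300,165:385]; cv2.imwrite('pics/crop.png',cv2.resize(im,None,fx=3.6,fy=3.6,interpolation=cv2.INTER_CUBIC))
```

```text
top [ 174  113   66   95 4196] ((0.7013384103775024, 0.21723534166812897), (0.13896125555038452, 0.21672357618808746), 85.93724060058594) [[0.5879999995231628, 0.15600000321865082], [0.8050000071525574, 0.14000000059604645], [0.8140000104904175, 0.27900001406669617], [0.5979999899864197, 0.2939999997615814]] 0.13519184029277254
top [ 307  121   28   94 2162] ((0.6838334798812866, -0.042672738432884216), (0.05913577601313591, 0.21634745597839355), 86.29425811767578) [[0.5740000009536743, -0.06499999761581421], [0.7900000214576721, -0.07900000363588333], [0.7940000295639038, -0.019999999552965164], [0.578000009059906, -0.006000000052154064]] 0.13489917470107538
console [ 117   41   90   34 1497] ((0.9684465527534485, 0.3401818573474884), (0.06755610555410385, 0.22086353600025177), 5.743419647216797) [[0.9240000247955322, 0.44699999690055847], [0.9459999799728394, 0.22699999809265137], [1.0130000114440918, 0.23399999737739563], [0.9909999966621399, 0.453000009059906]] 0.07254421720936022
console [251 134  44  27 979] ((0.7464344501495361, 0.06465743482112885), (0.10662104934453964, 0.06
[... 2609 characters left out ...]
0.084, 0.037), (0.471, 0.077, -0.002)]
260 [(0.466, 0.092, -0.003), (0.467, 0.084, 0.037), (0.466, 0.077, 0.001)]
262 [(0.461, 0.092, 0.001), (0.496, 0.064, 1.286), (0.461, 0.077, -0.001)]
264 [(0.458, 0.091, 0.041), (0.457, 0.084, 0.04), (0.457, 0.076, 0.038)]
266 [(0.453, 0.091, 0.042), (0.453, 0.084, 0.042), (0.453, 0.076, 0.041)]
268 [(0.448, 0.091, 0.043), (0.448, 0.084, 0.042), (0.448, 0.076, 0.036)]
270 [(0.443, 0.091, 0.039), (0.443, 0.084, 0.041), (0.443, 0.076, 0.041)]
272 [(0.436, 0.092, -0.001), (0.436, 0.084, 0.006), (0.436, 0.077, -0.0)]
[0.45764541 0.25457485 0.05066959]
[0.44333593 0.18794702 0.05497606]
[ 0.4442737  -0.01146083  0.01347651]
[0.44958333 0.08050755 0.09121133]
```

View pics/crop.png

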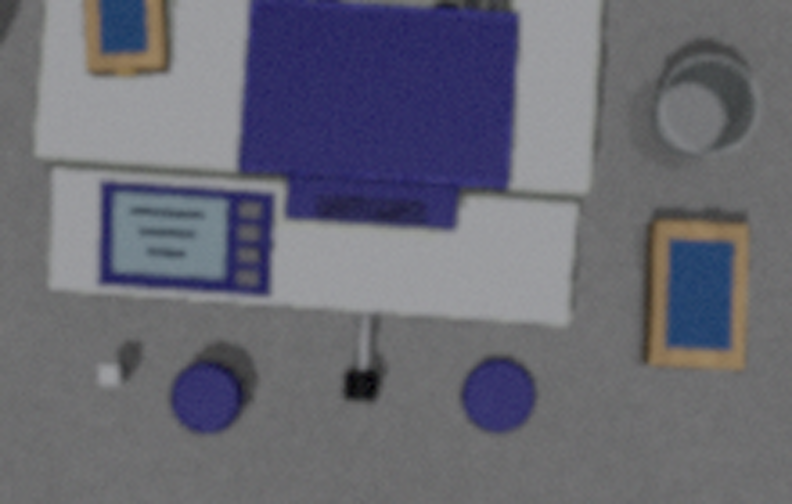

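Pose from the edges: yaw about -3.9°, origin at (0.652, 0.110). The tool can only stay vertical, so I'll lift the lid with the fingertips at the lip's front lower edge and follow its arc. First I'll close the fingers, align the tool, and move in front of the lip.

Request:
send_rows([
  {"slide":[0,0,-0.5],"twist":5.6},
  {"slide":[0,0,-0.5],"twist":5.6},
  {"slide":[0,0,-0.5],"twist":5.7},
  {"slide":[3,-2,0]},
  {"slide":[3,-2,0]},
  {"slide":[3,-2,0]},
  {"slide":[3,-2,0]},
  {"slide":[3,-2,0]},
  {"slide":[3,-2,0]},
  {"slide":[3,-3,0]},
  {"slide":[3,-3,0]},
  {"slide":[2,-4,0]},
  {"slide":[0,-4,0]},
  {"slide":[0,-4,0]},
  {"slide":[0,-4,0]},
  {"slide":[0,-4,0]},
  {"slide":[0,-4,0]},
  {"slide":[0,-4,0]},
  {"slide":[0,-4,0]},
  {"slide":[0,-4,0]},
], grip=255, squeeze=20)

```text
invalid input
```

```bash
cat >> h.py <<'E'
YAW=np.radians(-3.9);O=np.array([.652,.110,0])
R=np.array([[np.cos(YAW),-np.sin(YAW),0],[np.sin(YAW),np.cos(YAW),0],[0,0,1]])
def pf(p): return (np.asarray(p)-O)@R
def rep():
    s=status.get_state(); r=s['tcp_rot']
    print('t',round(s['time'],2),'p',pf(s['tcp_pos']).round(4),'yaw',round(float(np.degrees(np.arctan2(r[1,0],r[0,0]))),2),'F',(s['contact_force']@R).round(2),'gap',round(s['finger_gap'],4),'z',r[:,2].round(3)); return s
E
python3 -c "
from h import *
rep()"
```

```text
t 0.15 p [-0.4543 -0.7755  0.2367] yaw 13.0 F [-0.23 -0.11  0.72] gap 0.0929 z [-0.     0.002 -1.   ]
```

Request:
send_rows([
  {"slide":[0,0,-0.5],"twist":5.6},
  {"slide":[0,0,-0.5],"twist":5.6},
  {"slide":[0,0,-0.5],"twist":5.7},
  {"slide":[3,-2,0],"twist":0},
  {"slide":[3,-2,0],"twist":0},
  {"slide":[3,-2,0],"twist":0},
  {"slide":[3,-2,0],"twist":0},
  {"slide":[3,-2,0],"twist":0},
  {"slide":[3,-2,0],"twist":0},
  {"slide":[3,-2.5,0],"twist":0},
  {"slide":[3,-2.5,0],"twist":0},
  {"slide":[2,-3.5,0],"twist":0},
  {"slide":[0,-4,0],"twist":0},
  {"slide":[0,-4,0],"twist":0},
  {"slide":[0,-4,0],"twist":0},
  {"slide":[0,-4,0],"twist":0},
  {"slide":[0,-4,0],"twist":0},
  {"slide":[0,-4,0],"twist":0},
  {"slide":[0,-4,0],"twist":0},
  {"slide":[0,-4,0],"twist":0},
], grip=255, squeeze=20)

```text
time: 1.82
tcp_pos: [0.4409, -0.1253, 0.2527]
tcp_rot: [[0.998, -0.068, -0.0], [-0.068, -0.998, 0.0], [-0.0, -0.0, -1.0]]
contact_force: [1.0, -0.8, -0.0]
finger_gap: 0.0006
```

```bash
python3 -c "
from h import *
rep()"
```

```text
t 1.82 p [-0.1946 -0.2491  0.2527] yaw -3.91 F [ 1.05 -0.74 -0.03] gap 0.0006 z [-0.  0. -1.]
```

Request:
send_rows([
  {"slide":[1,-4,0],"twist":0},
  {"slide":[1,-4,0],"twist":0},
  {"slide":[1,-4,0],"twist":0},
  {"slide":[1,-4,0],"twist":0},
  {"slide":[1,-3,0],"twist":0},
  {"slide":[0.5,-1.4,0],"twist":0},
  {"slide":[0,0,0],"twist":0},
  {"slide":[0,0,0],"twist":0},
])

```text
time: 2.48
tcp_pos: [0.5097, 0.0727, 0.2522]
tcp_rot: [[0.998, -0.067, -0.001], [-0.067, -0.998, -0.001], [-0.001, 0.001, -1.0]]
contact_force: [0.3, -0.9, 0.4]
finger_gap: 0.0006
```

```bash
python3 -c "
from h import *
rep()
s=snap('scene','scene1');w=snap('wrist','wrist1')
im=cv2.imread('pics/scene1.png')[100:310,150:430]; cv2.imwrite('pics/scene1c.png',cv2.resize(im,None,fx=2.8,fy=2.8,interpolation=cv2.INTER_CUBIC))
"
```

```text
t 2.48 p [-0.1394 -0.0469  0.2522] yaw -3.81 F [ 0.37 -0.86  0.38] gap 0.0006 z [-0.001 -0.001 -1.   ]
```

View pics/scene1c.png

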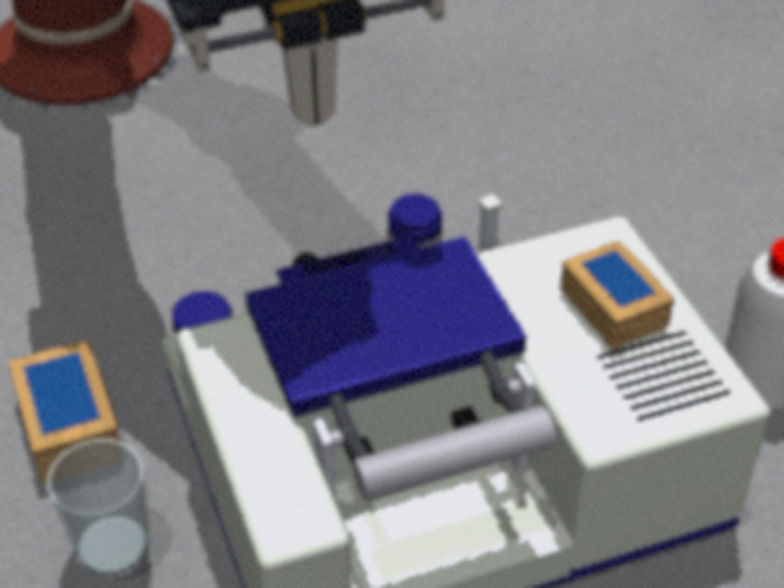

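View pics/wrist1.png

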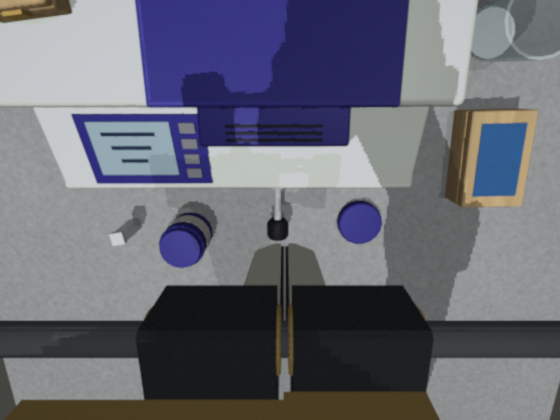

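The scene view shows plain tapered fingers, closed, at crop (312,80), and the lid shut with its lip facing the gripper. Next: descend in front of the lip and creep in until contact.

Request:
send_rows([
  {"slide":[0,-0.2,3],"twist":0},
  {"slide":[0,-0.2,3],"twist":0},
  {"slide":[0,-0.1,3],"twist":0},
  {"slide":[0,0,2],"twist":0},
  {"slide":[0,0,1.2],"twist":0},
  {"slide":[0.5,0,0],"twist":0},
  {"slide":[0.5,0,0],"twist":0},
  {"slide":[0.5,0,0],"twist":0},
  {"slide":[0.4,0,0],"twist":0},
  {"slide":[0.4,0,0],"twist":0},
  {"slide":[0.3,0,0],"twist":0},
  {"slide":[0,0,0],"twist":0},
  {"slide":[0,0,0],"twist":0},
])

```text
time: 3.67
tcp_pos: [0.5365, 0.0758, 0.1309]
tcp_rot: [[0.998, -0.068, 0.0], [-0.068, -0.998, 0.0], [0.0, -0.0, -1.0]]
contact_force: [-0.1, 0.7, 0.5]
finger_gap: 0.0005
```

```bash
python3 -c "
from h import *
rep()"
```

```text
t 3.67 p [-0.1129 -0.042   0.1309] yaw -3.9 F [-0.15  0.68  0.47] gap 0.0005 z [ 0.  0. -1.]
```

Request:
send_rows([
  {"slide":[0.2,0,0],"twist":0},
  {"slide":[0.2,0,0],"twist":0},
  {"slide":[0.2,0,0],"twist":0},
  {"slide":[0.2,0,0],"twist":0},
  {"slide":[0.1,0,0],"twist":0},
  {"slide":[0,0,0],"twist":0},
  {"slide":[0,0,0],"twist":0},
])

```text
time: 4.25
tcp_pos: [0.5453, 0.0751, 0.1307]
tcp_rot: [[0.998, -0.068, -0.0], [-0.068, -0.998, 0.0], [-0.0, -0.0, -1.0]]
contact_force: [-0.0, 0.6, 0.2]
finger_gap: 0.0004
```

```bash
python3 -c "
from h import *
rep()"
```

```text
t 4.25 p [-0.1041 -0.042   0.1307] yaw -3.9 F [-0.08  0.61  0.17] gap 0.0004 z [-0.  0. -1.]
```

Request:
send_rows([
  {"slide":[0.1,0,0],"twist":0},
  {"slide":[0.1,0,0],"twist":0},
  {"slide":[0.1,0,0],"twist":0},
  {"slide":[0,0,0],"twist":0},
  {"slide":[0,0,0],"twist":0},
])

```text
time: 4.67
tcp_pos: [0.5472, 0.075, 0.1305]
tcp_rot: [[0.998, -0.068, -0.003], [-0.068, -0.998, -0.0], [-0.003, 0.0, -1.0]]
contact_force: [-3.8, -0.4, 2.3]
finger_gap: 0.0004
```

```bash
python3 -c "
from h import *
rep()"
```

```text
t 4.67 p [-0.1022 -0.042   0.1305] yaw -3.88 F [-3.72 -0.63  2.26] gap 0.0004 z [-0.003 -0.    -1.   ]
```

Contact is at about 4 N. I'll press a little harder and draw the lip upward.

Request:
send_rows([
  {"slide":[0.1,0,0],"twist":0},
  {"slide":[0.1,0,0],"twist":0},
  {"slide":[0,0,-0.1],"twist":0},
  {"slide":[0,0,-0.2],"twist":0},
  {"slide":[0,0,-0.2],"twist":0},
  {"slide":[0,0,-0.2],"twist":0},
  {"slide":[0,0,-0.2],"twist":0},
  {"slide":[0,0,0],"twist":0},
])

```text
time: 5.33
tcp_pos: [0.5475, 0.075, 0.1388]
tcp_rot: [[0.998, -0.068, -0.006], [-0.068, -0.998, -0.0], [-0.006, 0.001, -1.0]]
contact_force: [-4.8, 0.3, -1.4]
finger_gap: 0.0005
```

```bash
python3 -c "
from h import *
rep()
s=snap('wrist','wrist2');s=snap('scene','scene2')
im=cv2.imread('pics/scene2.png')[100:310,150:430]; cv2.imwrite('pics/scene2c.png',cv2.resize(im,None,fx=2.8,fy=2.8,interpolation=cv2.INTER_CUBIC))
s=dict(np.load('scene2.npz'));P=(pts(s)-O)@R;f=s['frame'].astype(int)
m=(f[...,2]>f[...,0]+25)&(P[...,0]>-.1)&(P[...,0]<.06)&(abs(P[...,1]+.04)<.075)&(P[...,2]>.12)
q=P[m];A=np.c_[q[:,0],np.ones(len(q))];k=np.linalg.lstsq(A,q[:,2],rcond=None)[0];print(len(q),'lid angle approx',np.arctan(-k[0]))
"
```

```text
t 5.33 p [-0.1019 -0.0421  0.1388] yaw -3.88 F [-4.82 -0.   -1.38] gap 0.0005 z [-0.006 -0.    -1.   ]
3650 lid angle approx 0.03598799282487785
```

View pics/scene2c.png

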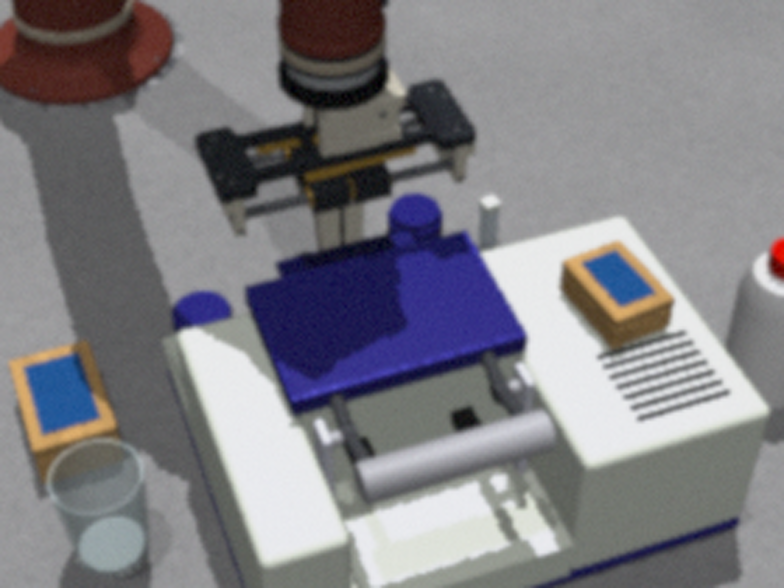

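```bash
cat >> h.py <<'E'
def lid(s):
    P=pf(pts(s));f=s['frame'].astype(int)
    m=(f[...,2]>f[...,0]+25)&(f[...,2]>f[...,1]+20)&(P[...,0]>-.12)&(P[...,0]<.1)&(abs(P[...,1]+.04)<.075)&(P[...,2]>.12)&(s['depth']>0)
    q=P[m][:,[0,2]]; c=np.median(q,0); u,sv,vt=np.linalg.svd(q-c,full_matrices=False); d=vt[0]*np.sign(-vt[0,0]); return len(q),round(float(np.arctan2(d[1],d[0]*-1)),3),c.round(3)
E
python3 -c "
from h import *
for n in ['scene0','scene1','scene2','top0']: print(n,lid(dict(np.load(n+'.npz'))))"
```

```text
scene0 (3571, -0.026, array([-0.003,  0.152]))
scene1 (3531, -0.016, array([-0.002,  0.152]))
scene2 (3646, 0.036, array([-0.001,  0.155]))
top0 (3778, -0.066, array([-0.02 ,  0.154]))
```

The lid angle has risen about 0.055 rad, which matches 9 mm at the lip, so it is following without slip. I'll continue along the arc.

Request:
send_rows([
  {"slide":[0.04,0,-0.3],"twist":0},
  {"slide":[0.04,0,-0.3],"twist":0},
  {"slide":[0.04,0,-0.3],"twist":0},
  {"slide":[0.05,0,-0.3],"twist":0},
  {"slide":[0.05,0,-0.3],"twist":0},
  {"slide":[0.06,0,-0.3],"twist":0},
  {"slide":[0.06,0,-0.3],"twist":0},
  {"slide":[0.07,0,-0.3],"twist":0},
  {"slide":[0,0,0],"twist":0},
])

```text
time: 6.18
tcp_pos: [0.5509, 0.0747, 0.1631]
tcp_rot: [[0.998, -0.068, -0.008], [-0.068, -0.998, -0.0], [-0.008, 0.001, -1.0]]
contact_force: [-9.1, 0.4, 1.0]
finger_gap: 0.0007
```

```bash
python3 -c "
from h import *
rep();print(lid(snap('scene','scene3')))"
```

```text
t 6.18 p [-0.0985 -0.0421  0.1631] yaw -3.88 F [-9.06 -0.19  1.  ] gap 0.0007 z [-0.008 -0.    -1.   ]
(4116, 0.165, array([-0.001,  0.167]))
```

Request:
send_rows([
  {"slide":[0.06,0,-0.35],"twist":0},
  {"slide":[0.07,0,-0.35],"twist":0},
  {"slide":[0.08,0,-0.35],"twist":0},
  {"slide":[0.09,0,-0.35],"twist":0},
  {"slide":[0.1,0,-0.35],"twist":0},
  {"slide":[0.1,0,-0.35],"twist":0},
  {"slide":[0.11,0,-0.35],"twist":0},
  {"slide":[0.12,0,-0.35],"twist":0},
  {"slide":[0.13,0,-0.35],"twist":0},
  {"slide":[0.14,0,-0.35],"twist":0},
  {"slide":[0,0,0],"twist":0},
])

```text
time: 7.15
tcp_pos: [0.563, 0.074, 0.1992]
tcp_rot: [[0.998, -0.068, -0.003], [-0.068, -0.998, 0.0], [-0.003, 0.0, -1.0]]
contact_force: [-5.7, -0.1, 1.3]
finger_gap: 0.0001
```

```bash
python3 -c "
from h import *
rep();print(lid(snap('scene','scene4')))"
```

```text
t 7.15 p [-0.0863 -0.042   0.1992] yaw -3.9 F [-5.73 -0.45  1.34] gap 0.0001 z [-0.003  0.    -1.   ]
(4758, 0.376, array([0.004, 0.186]))
```

Request:
send_rows([
  {"slide":[0.15,0,-0.35],"twist":0},
  {"slide":[0.16,0,-0.35],"twist":0},
  {"slide":[0.17,0,-0.35],"twist":0},
  {"slide":[0.18,0,-0.35],"twist":0},
  {"slide":[0.19,0,-0.33],"twist":0},
  {"slide":[0.2,0,-0.33],"twist":0},
  {"slide":[0.21,0,-0.33],"twist":0},
  {"slide":[0.22,0,-0.33],"twist":0},
  {"slide":[0.22,0,-0.32],"twist":0},
  {"slide":[0,0,0],"twist":0},
])

```text
time: 8.03
tcp_pos: [0.5823, 0.0727, 0.2302]
tcp_rot: [[0.998, -0.068, 0.002], [-0.068, -0.998, 0.0], [0.002, -0.0, -1.0]]
contact_force: [-5.2, 0.3, 3.0]
finger_gap: 0.0005
```

```bash
python3 -c "
from h import *
rep();print(lid(snap('scene','scene5')))"
```

```text
t 8.03 p [-0.067  -0.042   0.2302] yaw -3.92 F [-5.18 -0.03  3.04] gap 0.0005 z [ 0.002  0.    -1.   ]
(5271, 0.589, array([0.014, 0.202]))
```

Request:
send_rows([
  {"slide":[0.23,0,-0.33],"twist":0},
  {"slide":[0.24,0,-0.32],"twist":0},
  {"slide":[0.25,0,-0.31],"twist":0},
  {"slide":[0.26,0,-0.3],"twist":0},
  {"slide":[0.27,0,-0.3],"twist":0},
  {"slide":[0.27,0,-0.29],"twist":0},
  {"slide":[0.28,0,-0.28],"twist":0},
  {"slide":[0.28,0,-0.27],"twist":0},
  {"slide":[0.29,0,-0.26],"twist":0},
  {"slide":[0.3,0,-0.25],"twist":0},
  {"slide":[0,0,0],"twist":0},
])

```text
time: 9.0
tcp_pos: [0.6092, 0.0706, 0.2588]
tcp_rot: [[0.998, -0.069, 0.002], [-0.069, -0.998, 0.0], [0.002, -0.0, -1.0]]
contact_force: [-0.4, -0.5, 0.3]
finger_gap: 0.0006
```

```bash
python3 -c "
from h import *
rep();print(lid(snap('scene','scene6')))
im=cv2.imread('pics/scene6.png')[100:310,150:430]; cv2.imwrite('pics/scene6c.png',cv2.resize(im,None,fx=2.8,fy=2.8,interpolation=cv2.INTER_CUBIC))"
```

```text
t 9.0 p [-0.04   -0.0422  0.2588] yaw -3.93 F [-0.33 -0.54  0.28] gap 0.0006 z [ 0.002  0.    -1.   ]
(5615, 0.822, array([0.03 , 0.217]))
```

View pics/scene6c.png

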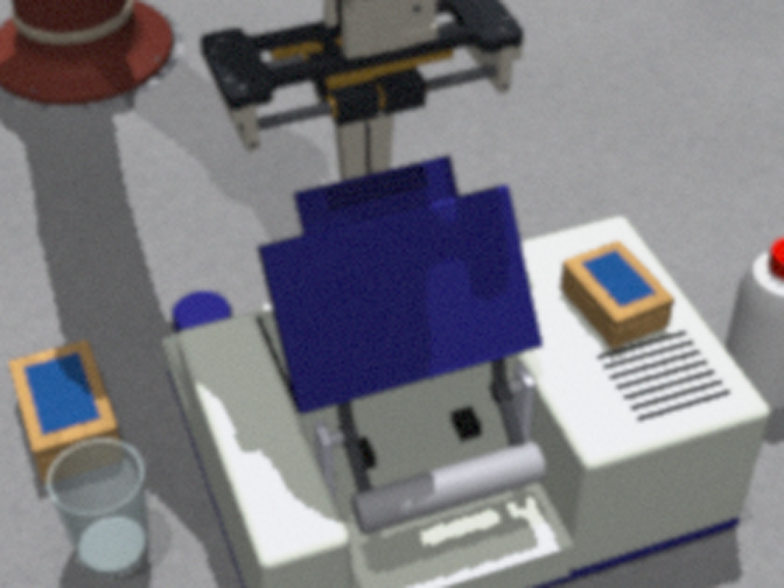

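The lid is at about 0.85 rad with the lip resting on the fingertips, clear of the gripper body. I'll push slowly past the balance point.

Request:
send_rows([
  {"slide":[0.28,0,-0.25],"twist":0},
  {"slide":[0.28,0,-0.24],"twist":0},
  {"slide":[0.28,0,-0.23],"twist":0},
  {"slide":[0.28,0,-0.22],"twist":0},
  {"slide":[0.28,0,-0.2],"twist":0},
  {"slide":[0.28,0,-0.2],"twist":0},
  {"slide":[0.28,0,-0.18],"twist":0},
  {"slide":[0.28,0,-0.17],"twist":0},
  {"slide":[0.28,0,-0.16],"twist":0},
  {"slide":[0.28,0,-0.15],"twist":0},
  {"slide":[0.28,0,-0.15],"twist":0},
  {"slide":[0.28,0,-0.15],"twist":0},
  {"slide":[0.28,0,-0.14],"twist":0},
  {"slide":[0.28,0,-0.14],"twist":0},
  {"slide":[0,0,0],"twist":0},
])

```text
time: 10.3
tcp_pos: [0.6478, 0.0681, 0.2842]
tcp_rot: [[0.998, -0.068, 0.001], [-0.068, -0.998, 0.0], [0.001, -0.0, -1.0]]
contact_force: [-0.6, -0.0, -0.3]
finger_gap: 0.0008
```

```bash
python3 -c "
from h import *
rep();print(lid(snap('scene','scene7')));print(lid(snap('scene','scene7b')))"
```

```text
t 10.3 p [-0.0013 -0.0421  0.2842] yaw -3.91 F [-0.59 -0.06 -0.29] gap 0.0008 z [ 0.001  0.    -1.   ]
(5586, 1.106, array([0.054, 0.23 ]))
(5569, 1.119, array([0.055, 0.231]))
```

Request:
send_rows([
  {"slide":[0,0,0],"twist":0},
  {"slide":[0,0,0],"twist":0},
  {"slide":[0,0,0],"twist":0},
  {"slide":[0,0,0],"twist":0},
  {"slide":[0,0,0],"twist":0},
  {"slide":[0,0,0],"twist":0},
])

```text
time: 10.9
tcp_pos: [0.647, 0.0682, 0.284]
tcp_rot: [[0.998, -0.068, -0.0], [-0.068, -0.998, 0.0], [-0.0, -0.0, -1.0]]
contact_force: [-0.3, -0.4, 0.2]
finger_gap: 0.0002
```

```bash
python3 -c "
from h import *
rep();print(lid(snap('scene','scene8')))"
```

```text
t 10.9 p [-0.0021 -0.042   0.284 ] yaw -3.9 F [-0.31 -0.46  0.21] gap 0.0002 z [-0.  0. -1.]
(5167, 1.344, array([0.077, 0.237]))
```

The lid is tipping back on its own, now about 1.36 rad. I'll back away and go down in front of the rod knob.

Request:
send_rows([
  {"slide":[-2,0,0],"twist":0},
  {"slide":[-3,0,0],"twist":0},
  {"slide":[-3,0,0],"twist":0},
  {"slide":[-3,0,0],"twist":0},
  {"slide":[-3,0,0],"twist":0},
  {"slide":[-3,0,0],"twist":0},
  {"slide":[-3,0,1],"twist":0},
  {"slide":[-2,0,3],"twist":0},
  {"slide":[-0.4,0,3],"twist":0},
  {"slide":[0,0,3],"twist":0},
  {"slide":[0,0,3],"twist":0},
  {"slide":[0,0,3],"twist":0},
  {"slide":[0,0,1],"twist":0},
  {"slide":[0,0,0],"twist":0},
  {"slide":[0,0,0],"twist":0},
])

```text
time: 12.2
tcp_pos: [0.4238, 0.0835, 0.1139]
tcp_rot: [[0.998, -0.068, -0.0], [-0.068, -0.998, -0.0], [-0.0, 0.0, -1.0]]
contact_force: [0.0, 0.0, 0.5]
finger_gap: 0.0004
```

```bash
python3 -c "
from h import *
rep();print(lid(snap('scene','scene9')));snap('wrist','wrist9');snap('top','top9')"
```

```text
t 12.2 p [-0.2259 -0.0419  0.1139] yaw -3.9 F [-0.    0.04  0.46] gap 0.0004 z [-0. -0. -1.]
(122, -0.247, array([0.099, 0.162]))
```

View pics/wrist9.png

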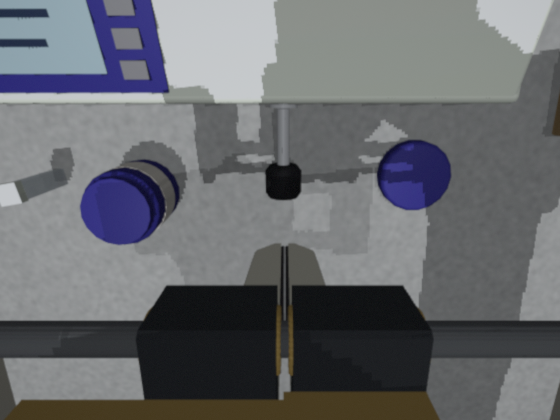

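View pics/scene9.png

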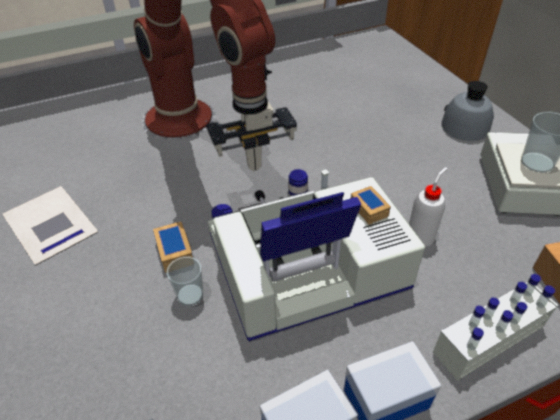

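The lid is raised and leaning back. The knob at (283,183) is in line with the fingers at column 284. I'll go down and push it in.

Request:
send_rows([
  {"slide":[0,0,2],"twist":0},
  {"slide":[0,0,2],"twist":0},
  {"slide":[0,0,2],"twist":0},
  {"slide":[0,0,0.9],"twist":0},
  {"slide":[0,0,0],"twist":0},
  {"slide":[0,0,0],"twist":0},
])

```text
time: 12.85
tcp_pos: [0.424, 0.0836, 0.0455]
tcp_rot: [[0.998, -0.068, 0.001], [-0.068, -0.998, 0.0], [0.001, -0.0, -1.0]]
contact_force: [-0.0, 0.2, 0.6]
finger_gap: 0.0009
```

```bash
python3 -c "
from h import *
rep()"
```

```text
t 12.85 p [-0.2256 -0.0419  0.0455] yaw -3.9 F [-0.02  0.17  0.55] gap 0.0009 z [ 0.001  0.    -1.   ]
```

Request:
send_rows([
  {"slide":[0.3,0,0],"twist":0},
  {"slide":[0.3,0,0],"twist":0},
  {"slide":[0.3,0,0],"twist":0},
  {"slide":[0.3,0,0],"twist":0},
  {"slide":[0.3,0,0],"twist":0},
  {"slide":[0.3,0,0],"twist":0},
  {"slide":[0.3,0,0],"twist":0},
  {"slide":[0.3,0,0],"twist":0},
  {"slide":[0.3,0,0],"twist":0},
  {"slide":[0.3,0,0],"twist":0},
  {"slide":[0.3,0,0],"twist":0},
  {"slide":[0.3,0,0],"twist":0},
  {"slide":[0.2,0,0],"twist":0},
  {"slide":[0.2,0,0],"twist":0},
  {"slide":[0,0,0],"twist":0},
  {"slide":[0,0,0],"twist":0},
])

```text
time: 14.18
tcp_pos: [0.4642, 0.0806, 0.045]
tcp_rot: [[0.998, -0.068, 0.001], [-0.068, -0.998, 0.0], [0.001, -0.0, -1.0]]
contact_force: [-1.1, -0.6, 0.4]
finger_gap: 0.0006
```

```bash
python3 -c "
from h import *
rep()"
```

```text
t 14.18 p [-0.1853 -0.0421  0.045 ] yaw -3.92 F [-1.06 -0.63  0.39] gap 0.0006 z [ 0.001  0.    -1.   ]
```

Request:
send_rows([
  {"slide":[0.1,0,0],"twist":0},
  {"slide":[0.1,0,0],"twist":0},
  {"slide":[0.1,0,0],"twist":0},
  {"slide":[0.1,0,0],"twist":0},
  {"slide":[0,0,0],"twist":0},
  {"slide":[0,0,0],"twist":0},
])

```text
time: 14.68
tcp_pos: [0.4674, 0.0804, 0.045]
tcp_rot: [[0.998, -0.068, -0.0], [-0.068, -0.998, 0.0], [-0.0, 0.0, -1.0]]
contact_force: [-2.4, -0.3, 0.6]
finger_gap: 0.0005
```

```bash
python3 -c "
from h import *
rep()"
```

```text
t 14.68 p [-0.1821 -0.042   0.045 ] yaw -3.9 F [-2.42 -0.49  0.62] gap 0.0005 z [-0.  0. -1.]
```

Request:
send_rows([
  {"slide":[0.1,0,0],"twist":0},
  {"slide":[0.1,0,0],"twist":0},
  {"slide":[0.1,0,0],"twist":0},
  {"slide":[0,0,0],"twist":0},
  {"slide":[0,0,0],"twist":0},
])

```text
time: 15.1
tcp_pos: [0.4675, 0.0804, 0.0448]
tcp_rot: [[0.998, -0.067, -0.006], [-0.067, -0.998, -0.001], [-0.006, 0.001, -1.0]]
contact_force: [-7.1, -0.0, 4.6]
finger_gap: 0.0005
```

```bash
python3 -c "
from h import *
rep()"
```

```text
t 15.1 p [-0.182  -0.0421  0.0448] yaw -3.86 F [-7.11 -0.5   4.57] gap 0.0005 z [-0.006 -0.001 -1.   ]
```

Request:
send_rows([
  {"slide":[0.1,0,0],"twist":0},
  {"slide":[0.1,0,0],"twist":0},
  {"slide":[0,0,0],"twist":0},
  {"slide":[0,0,0],"twist":0},
])

```text
time: 15.43
tcp_pos: [0.4676, 0.0803, 0.0446]
tcp_rot: [[0.998, -0.067, -0.01], [-0.067, -0.998, -0.001], [-0.01, 0.002, -1.0]]
contact_force: [-8.6, 1.0, 6.6]
finger_gap: 0.0007
```

```bash
python3 -c "
from h import *
rep()"
```

```text
t 15.43 p [-0.182  -0.0422  0.0446] yaw -3.83 F [-8.61  0.38  6.56] gap 0.0007 z [-0.01  -0.001 -1.   ]
```

The rod is hard against its stop: no further travel, and the force is rising. I'll retreat straight back, then up.

Request:
send_rows([
  {"slide":[-0.5,0,0],"twist":0},
  {"slide":[-1,0,0],"twist":0},
  {"slide":[-1,0,0],"twist":0},
  {"slide":[-1,0,-0.5],"twist":0},
  {"slide":[0,0,-2],"twist":0},
  {"slide":[0,0,-3],"twist":0},
  {"slide":[0,0,-3],"twist":0},
  {"slide":[0,0,-3],"twist":0},
  {"slide":[0,0,-3],"twist":0},
  {"slide":[0,3,-2],"twist":0},
  {"slide":[0,4,0],"twist":0},
  {"slide":[0,4,0],"twist":0},
  {"slide":[0,4,0],"twist":0},
  {"slide":[0,4,0],"twist":0},
  {"slide":[0,0,0],"twist":0},
  {"slide":[0,0,0],"twist":0},
])

```text
time: 16.77
tcp_pos: [0.4251, -0.1101, 0.2106]
tcp_rot: [[0.997, -0.075, 0.003], [-0.075, -0.997, -0.002], [0.003, 0.001, -1.0]]
contact_force: [0.9, 1.5, -0.5]
finger_gap: 0.0003
```

```bash
python3 -c "
from h import *
rep();snap('scene','scene10');s=snap('top','top10')
for n in ['top0','top10']:
    s=dict(np.load(n+'.npz'));P=pf(pts(s));f=s['frame'].astype(int)
    m=(abs(P[...,1]+.04)<.02)&(P[...,2]>.03)&(P[...,2]<.05)&(P[...,0]>-.22)&(P[...,0]<-.152)&(f.max(-1)<60)
    print(n,m.sum(),P[m].min(0).round(4),P[m].max(0).round(4))
cv2.imwrite('pics/t10.png',cv2.resize(cv2.imread('pics/top10.png')[100:310,120:400],None,fx=2.8,fy=2.8,interpolation=cv2.INTER_CUBIC))
P=pf(pts(dict(np.load('scene10.npz'))));s=np.load('scene10.npz');f=s['frame'].astype(int)
m=(f[...,2]>f[...,0]+25)&(f[...,2]>f[...,1]+20)&(P[...,0]>.03)&(P[...,0]<.2)&(abs(P[...,1]+.04)<.075)&(P[...,2]>.155)
q=P[m][:,[0,2]];c=q.mean(0);v=np.linalg.svd(q-c,full_matrices=False)[2][0];v*=np.sign(v[1]);print(m.sum(),c,'angle',np.arctan2(v[1],-v[0]))
"
```

```text
t 16.77 p [-0.2114 -0.235   0.2106] yaw -4.3 F [ 0.78  1.53 -0.5 ] gap 0.0003 z [ 0.003 -0.002 -1.   ]
top0 71 [-0.2077 -0.052   0.0314] [-0.1893 -0.0298  0.0491]
top10 65 [-0.1723 -0.0502  0.0312] [-0.1533 -0.0296  0.0493]
3489 [0.11240913 0.23343968] angle 1.7028361321379548
```

View pics/t10.png

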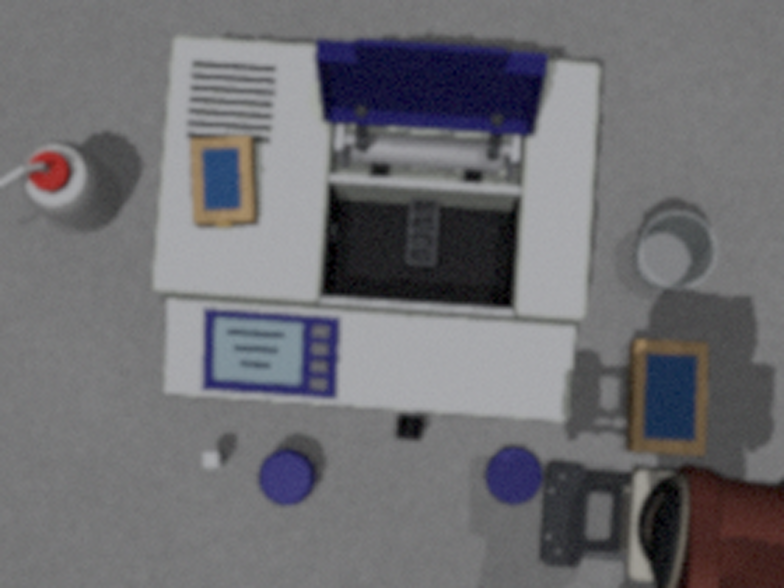

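View pics/scene10.png

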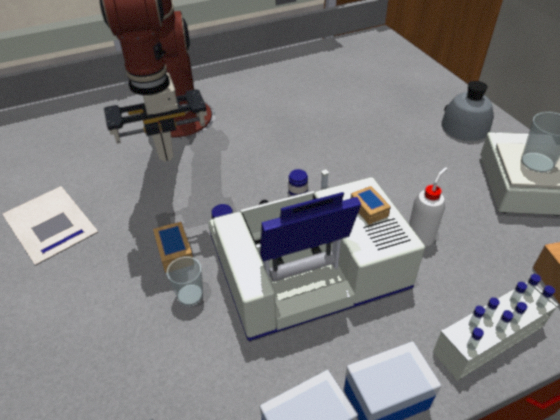

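The top view shows the knob at (410,426) against the console, having moved 35–36 mm. The lid is leaning back and the other items are where they were. I'll let the arm settle, then hand in.

Request:
send_rows([
  {"slide":[0,0,0],"twist":0},
  {"slide":[0,0,0],"twist":0},
  {"slide":[0,0,0],"twist":0},
  {"slide":[0,0,0],"twist":0},
  {"slide":[0,0,0],"twist":0},
  {"slide":[0,0,0],"twist":0},
])

```text
time: 17.37
tcp_pos: [0.4247, -0.1067, 0.21]
tcp_rot: [[0.998, -0.067, 0.0], [-0.067, -0.998, 0.0], [0.0, -0.0, -1.0]]
contact_force: [0.2, 0.8, -0.2]
finger_gap: 0.0002
```

```bash
python3 -c "
from h import *
rep();s=snap('scene','scene11');P=pf(pts(s));f=s['frame'].astype(int)
m=(f[...,2]>f[...,0]+25)&(f[...,2]>f[...,1]+20)&(P[...,0]>.03)&(P[...,0]<.2)&(abs(P[...,1]+.04)<.075)&(P[...,2]>.155)
q=P[m][:,[0,2]];c=q.mean(0);v=np.linalg.svd(q-c,full_matrices=False)[2][0];v*=np.sign(v[1]);print(m.sum(),c,'angle',np.arctan2(v[1],-v[0]))
print(arm.close_job())"
```

```text
t 17.37 p [-0.212  -0.2317  0.21  ] yaw -3.86 F [ 0.18  0.79 -0.2 ] gap 0.0002 z [ 0.  0. -1.]
3486 [0.11240192 0.23338335] angle 1.7024812700883014
the job is handed in; nothing more can be done
None
```

The photometer is ready for loading, and I handed the job in at about 17.4 s. The lid is raised and staying up by itself, and the rod is fully home.

- **Lid:** I lifted it with the closed fingertips at the front lower edge of its lip, following the arc at 9 N or less. The tool can only point straight down, so the first few millimetres were lifted by friction against the lip's front edge, not from squarely underneath. I stopped pushing at about 1.13 rad, and it tipped back slowly by itself.
- **Rod:** I pushed the knob until it stopped moving and the force rose to about 9 N. The top camera shows it moved about 35–36 mm, and its front face ended at −0.182 + 0.007 = −0.175 m in the photometer's frame, which is the fully home position.
- **Last checks:** Two camera readings 0.6 s apart gave the same lid angle, about 1.70 rad. That is below the nominal 1.8 rad stop. I put the gap down to the rough plane fit, and the lid wasn't moving. The loose items look to be where they started, judged by eye in the pictures. The arm stands clear, and its contact force is close to zero. No check failed.

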